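Index the cake-portioning guide one hole on

ROBOT

A 6-joint arm with a two-finger parallel gripper is mounted at the origin on the work surface. World frame = base frame: x ahead of the robot, y to its left, z up, the work surface at z = 0. Lengths are in mm, angles in rad, forces in N, time in s.
With the tool pointing down it reaches from about 400 to 825 mm from the base axis. Payload 7 kg.
Tool frame: the origin (TCP) lies at the very end of the fingers, on their centre line; the grasp point (between the pads) lies 19 mm behind it; z points along the fingers, y is the line along which they close (so a half turn about z gives the same grasp; the last joint's range is limited). The gripper opens to 88 mm and grips with 3 to 60 N. Pads are 19 mm wide; open, the fingers measure 130 mm over their backs; the gripper's body (78 mm by 193 mm) begins 47 mm behind the grasp point.
Start: joints at [1.585, 0.359, 0.012, 0, -1.224, -0.288], TCP at [182.524, 649.831, 226.561] pointing down, gripper open.
Joint ranges: [-3.07, 3.07], [-1.43, 2.12], [-1.02, 1.25], [-3.03, 1.67], [-3.05, -0], [-3.03, 3.03]. Speed limits (rad/s): [2.39, 2.39, 3.01, 3.14, 3.14, 3.14].

INTERFACE

Orientations are given as a unit quaternion [x, y, z, w].
In Python, from plant import bot gives the robot as it stands. Calls block until the motion is done:
- bot.move_ptp(position, orientation): joint-space move of the TCP to a pose.
- bot.line_to(position, velocity=150, ori=None): straight line of the TCP; ori=None keeps the orientation; velocity is the mean speed in mm/s.
- bot.move_joints(angles): joint-space move.
- bot.move_gripper(opening, force=None): finger opening in mm; force is the grip in N (None keeps the last); returns when the fingers have stopped.
- bot.pause(seconds).
- bot.solve_ik(position, orientation): joint angles nearest the present ones, or None.
- bot.read_state(): the state.
- bot.camera(name): name is "scene" or "top" or "wrist"; returns the picture (384x512x3 uint8, red, green, blue); there is no depth.
- bot.get_calibration(name): a dict with "fx", "fy", "cx", "cy" (pixels), "view" (4x4, takes a point from world to camera coordinates); the wrist camera has in their place "T_tool_cam" (4x4, takes a point from camera to tool coordinates, whose origin is the TCP and whose axes are the flange's). Camera axes: x right, y up, looking along -z (the intrinsics and any distortion apply to the point x, -y, -z); pixel columns grow to the right and rows downward; lengths in mm; the calibration is good to about 2 mm. A picture is of the moment at which its call begins: read the wrist's pose just before it. get_calibration takes no time and is no camera call.
A pose or a line that the arm cannot do raises bot.Unreachable and nothing moves.
- bot.close_job(): hands the job in; it is judged then, once.
The state is a dict: "t": time; "joint_pos": joint angles; "qvel": joint speeds; "tau": joint torques, N m; "tcp_pos": TCP position; "eef_rot": TCP orientation; "contact_force": force on the tool from outside, world axes, zero at the start; "moment": the same for the moment, N m; "width": finger opening in mm; "finger_force": force on a finger pad.
Only numpy, scipy, OpenCV 4.12 (cv2) and the standard library are available. Lean on these libraries where they do the work, as an engineer would, in place of code of your own. Each camera call takes 0.05 s, during which the arm holds its last target. There are 200 camera calls.

TASK

On the round cake board, hook a fingertip under the pull ring, lift the spring pin out of its hole, swing the guide arm exactly one hole towards the side where the white serving plate stands, and let the pin drop fully home into that hole. Do it with a fingertip only: do not grip the ring or force anything, and leave the plate, jar, box and tin where they are.

Things in the scene. Friction and masses are not known exactly. Their poses are not given: they have to be found in the camera images.
- gauge: Portioning gauge, fixed: round marble cake board (256 mm diameter, 18 mm thick) with a ring of dark chocolate pieces on it (top 62 mm up) and, on its -x side towards the robot, a raised hole plate. Origin: board centre on the counter, which is also the vertical pivot axis of the guide arm. z up; at yaw 0, +y is the robot's left.
- middle_hole (a point): Middle hole of the arc-shaped aluminium hole plate, at its mouth, 58 mm above the counter, 190 mm from the pivot on the gauge's -x axis. Five round holes, 14 mm, lie on that arc, 15 degrees (0.262 rad, 50 mm) apart. The pin starts here.
- guide_arm (a joint): Angle (rad) of the steel guide arm (28 mm wide, top 72 mm above the counter) about the pivot. 0 = at the middle hole, as at the start; grows as its outer, pin end swings to the gauge's +y side: 0.262 = next hole there, -0.262 = next hole on the -y side. Friction about 0.5 N at the pin; it stays where it is left and cannot turn while the pin is in a hole.
- index_pin (a joint): Lift (m) of the spring pin in the end of the guide arm: 0 = fully home (tip 10 mm into the hole plate), 0.024 = hard top stop, free of the plate above 0.010. A spring pulls it down with 4.5 N at home, 8 N at the top. Pin 10 mm thick, round tip, nearly 2 mm play each side. Let go between holes it rides on the plate; within about 4 mm of a hole's centre it drops in.
- ring_top (a point): Middle of the upper bar (centre line) of the pull ring on the pin: rigid oval of 7 mm bar, opening 59 mm wide (across the arm) by 47 mm, leaning back 45 degrees towards the pivot. With the pin home this point is 144 mm above the counter, 152 mm from the pivot axis. Fingers pointing outward from the robot, tilted 30 to 45 degrees from vertical, pass through under this bar. Site x: along the arm to the pivot.
- ring_middle (a point): Middle of the opening of the pull ring, 19 mm nearer the robot and 19 mm lower than ring_top. The lower bar is another 19 mm nearer and lower (106 mm above the counter), on the pin's axis, above a 22 mm thick boss that ends 92 mm above the counter.
- serving_plate: Loose white ceramic plate, 170 mm diameter, 18 mm high, standing on one side (left or right) of the gauge; it tells the side to swing to. Origin: centre of its underside. Not to be touched.
- sweet_jar: Loose amber glass jar with a metal cap, 76 mm diameter, 115 mm high, on the other side of the gauge. Origin: centre of its underside. Not to be touched.
- gift_box: Loose small cardboard gift box with a dark ribbon, 72 x 52 x 32 mm, between the robot and the gauge. Origin: centre of its underside. Not to be touched.
- tin: Loose round tin, 58 mm diameter, 45 mm high, between the robot and the gauge. Origin: centre of its underside. Not to be touched.

How it is judged (in metres and radians):
On the way, in this order (a step that is already met when the one before it is completed fails the run):
1. the pin is lifted clear of its hole, the arm still at the old hole (value of joint index_pin above 0.009 m and value of joint guide_arm between -0.06 and 0.06 rad), for 0.1 s.
2. the guide arm stands at the next hole on the serving plate's side (((y of serving_plate in the frame of gauge above 0 m and value of joint guide_arm between 0.231799 and 0.291799 rad) or (not (y of serving_plate in the frame of gauge above 0 m) and value of joint guide_arm between -0.291799 and -0.231799 rad))), for 0.1 s.
At the end, for the whole second after the job is handed in: The guide arm is one hole (0.262 rad, within 0.02) from where it started, on the serving plate's side, at rest, the pin fully home (within 2 mm), and plate, jar, box and tin within 20 mm of where they stood (((y of serving_plate in the frame of gauge above 0 m and value of joint guide_arm between 0.241799 and 0.281799 rad) or (not (y of serving_plate in the frame of gauge above 0 m) and value of joint guide_arm between -0.281799 and -0.241799 rad)) and value of joint index_pin below 0.002 m and velocity of joint guide_arm between -0.02 and 0.02 rad/s and distance of each of serving_plate, sweet_jar, gift_box, tin from where it was at the start of the episode below 0.02 m); the robot touches nothing.
It fails at once if the plate, jar, box or tin is moved or lifted (distance of any of serving_plate, sweet_jar, gift_box, tin from where it was at the start of the episode above 0.02 m).
It fails at once if the ring is gripped or forced (more than 30 N between the fingers and the pin with its ring) (contact force between the fingers and index_pin above 30 N).
It fails at once if the guide arm is swung past the next hole towards the one after it (value of joint guide_arm above 0.4 rad or value of joint guide_arm below -0.4 rad).
It also fails if it takes over 48 s, if anything falls off the work surface, if the arm or the gripper's body presses on something with over 40 N, if the wrist force passes 120 N, or if a joint passes its speed limit or range.

## Working session

There is one attempt and no reset: what is moved stays moved. The work goes in short steps, each a Python script; the robot and the scene stay as the last script left them, time stands still between calls to the robot, and variables do not carry over. Pictures are saved under pics/ and viewed, at most 10 in all, crops included, and the job is handed in when it is done.

```bash
ls; mkdir -p pics; python3 - <<'E'
from plant import bot
import cv2,numpy as np
a=[]
for n in("scene","top"):
    im=bot.camera(n); cv2.imwrite(f"pics/{n}0.png",im[...,::-1]); c=bot.get_calibration(n); print(n,{k:np.round(v,4).tolist() for k,v in c.items()})
print(bot.read_state())
c=bot.get_calibration("wrist");print(c)
E
```

```text
pics
scene {'fx': 459.5907, 'fy': 459.5907, 'cx': 254.0646, 'cy': 184.153, 'view': [[-0.3227, 0.9465, -0.002, 208.6432], [-0.5819, -0.1967, 0.7891, 256.1717], [0.7465, 0.2558, 0.6142, -1876.1785], [0.0, 0.0, 0.0, 1.0]]}
top {'fx': 440.1798, 'fy': 440.1798, 'cx': 249.4863, 'cy': 190.5716, 'view': [[0.0137, -0.9998, 0.0114, -0.7599], [0.9839, 0.0156, 0.1781, -609.3], [-0.1783, 0.0088, 0.9839, -1239.8304], [0.0, 0.0, 0.0, 1.0]]}
{'t': 0.1, 'joint_pos': array([ 1.58508400e+00,  3.59315382e-01,  1.11092400e-02, -3.21657422e-04,
       -1.22407798e+00, -2.88128027e-01]), 'qvel': array([ 1.28891095e-03, -2.31104111e-03,  2.05336794e-03,  1.16751620e-03,
        9.31907861e-04, -2.53266125e-05]), 'tau': array([-1.83601682e-03, -5.84164846e+01,  2.93755013e+01,  7.01574907e+00,
        1.01537336e-02, -4.51062726e-05]), 'tcp_pos': array([182.42601022, 649.40946584, 225.69597635]), 'eef_rot': array([ 9.90633306e-01, -1.36546979e-01, -3.74373281e-05,  7.58186626e-04]), 'contact_force': array([-0.58149531, -0.59125841, -0.57352739]), 'moment': array([-0.02186921, -0.01189403,  0.02731579]), 'finger_force': 0.0, 'width': 87.63259246430263}
{'fx': 271.9289646297348, 'fy': 271.9289646297348, 'cx': 253.06664569084356, 'cy': 192.43453701639555, 'T_tool_cam': array([[-2.89530837e-05,  9.52900808e-01,  3.03282128e-01,
         8.35467346e+01],
       [ 9.99999932e-01,  1.38723954e-04, -3.40399505e-04,
         4.55018472e-01],
       [-3.66439459e-04,  3.03282098e-01, -9.52900748e-01,
        -1.57792985e+02],
       [ 0.00000000e+00,  0.00000000e+00,  0.00000000e+00,
         1.00000000e+00]])}
```

View pics/scene0.png

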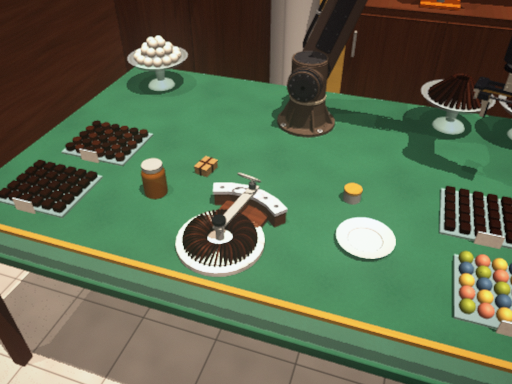

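View pics/top0.png

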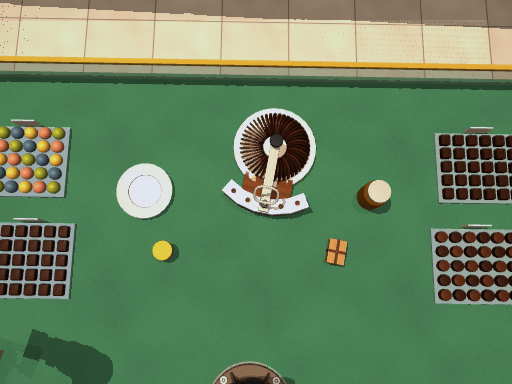

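The top view shows the board at about (275,147), the guide arm running to the ring at about (266,197), and the plate at (145,191). The plate is to the robot's left, so I swing towards +y. Box is at (337,251), tin at (162,251) and jar at (375,194). Next I'll enlarge the gauge.

```bash
cat > h.py <<'E'
import numpy as np,cv2
from scipy.spatial.transform import Rotation as R
from plant import bot
def ray(name,u,v,z,pose=None):
    c=bot.get_calibration(name); d=np.array([(u-c['cx'])/c['fx'],-(v-c['cy'])/c['fy'],-1])
    if name=='wrist':
        T=np.eye(4);T[:3,:3]=R.from_quat(pose[1]).as_matrix();T[:3,3]=pose[0];M=T@c['T_tool_cam']
    else: M=np.linalg.inv(c['view'])
    o=M[:3,3]; d=M[:3,:3]@d
    return o+d*(z-o[2])/d[2]
def proj(name,p,pose=None):
    c=bot.get_calibration(name)
    if name=='wrist':
        T=np.eye(4);T[:3,:3]=R.from_quat(pose[1]).as_matrix();T[:3,3]=pose[0];V=np.linalg.inv(T@c['T_tool_cam'])
    else: V=c['view']
    q=V@np.append(p,1); return np.array([c['cx']-c['fx']*q[0]/q[2],c['cy']+c['fy']*q[1]/q[2]])
E
python3 - <<'E'
from h import *
im=cv2.imread('pics/top0.png')
cv2.imwrite('pics/top_crop.png',cv2.resize(im[95:225,210:330],None,fx=4.5,fy=4.5,interpolation=cv2.INTER_CUBIC))
for n,u,v,z in [('board',275,147,18),('plate',145,191,18),('tin',162,251,45),('box',337,251,32),('jarcap',379,190,115)]: print(n,ray('top',u,v,z).round())
E
```

```text
board [754. -69.  18.]
plate [610. 323.  18.]
tin [430. 258.  45.]
box [ 438. -251.   32.]
jarcap [ 606. -355.  115.]
```

View pics/top_crop.png

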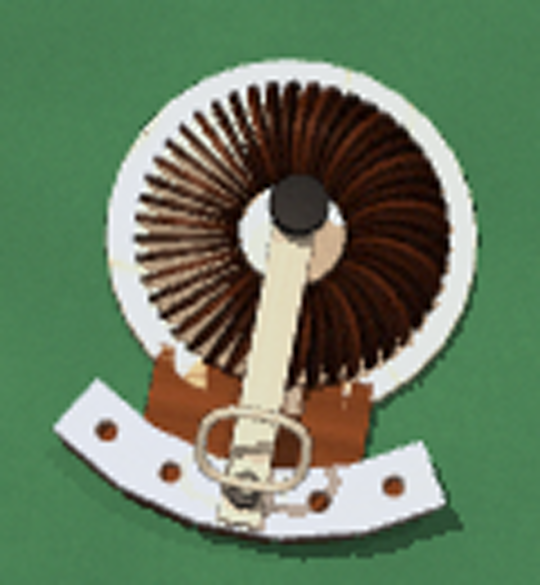

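The crop shows four free holes at (108,430), (171,472), (319,500) and (395,486). The arm is on the middle hole, and the ring's upper bar is at about (262,410). I'll fit the gauge pose from the holes.

```bash
python3 - <<'E'
from h import *
from scipy.optimize import least_squares
H=[(108,430),(171,472),(319,500),(395,486)]
px=np.array([(210+(x+.5)/4.5-.5,95+(y+.5)/4.5-.5) for x,y in H])
A=np.deg2rad([30,15,-15,-30]) # joint angle positive -> +y
def pt(c,a,r,z): # r from pivot, joint angle a
    t=c[2]+np.pi-a
    return np.array([c[0]+r*np.cos(t),c[1]+r*np.sin(t),z])
P=np.array([ray('top',u,v,58)[:2] for u,v in px])
print(P.round(1))
f=lambda c:np.concatenate([pt(c,a,190,58)[:2]-p for a,p in zip(A,P)])
s=least_squares(f,[754,-69,0],x_scale=[1,1,.01]); c=s.x
print(c,s.fun.round(1))
for n,r,z in [('ring',152,144),('low',190,106)]:
    q=pt(c,0,r,z);u=proj('top',q);print(n,q.round(1),(u-[210,95])*4.5, pt(c,np.radians(15),r,z).round(1), proj('scene',q))
print('board',(proj('top',[c[0],c[1],18])-[210,95])*4.5)
E
```

```text
[[ 609.1   54.8]
 [ 582.    13.4]
 [ 565.2  -82.8]
 [ 575.1 -132.2]]
[ 7.54111113e+02 -6.77083473e+01 -1.79085418e-01] [ 0.   0.2  0.2 -0.  -0.4 -0.6  0.2  0.3]
ring [604.5 -40.6 144. ] [259.48726168 412.80051937] [616.6  -2.8 144. ] [245.47776163 175.26733308]
low [567.1 -33.9 106. ] [245.10529902 482.81391373] [582.3  13.4 106. ] [251.88727956 178.72961623]
board [290.80878458 233.31112912]
```

```bash
cat >> h.py <<'E'
C=np.array([754.1,-67.7,-0.179]); TH=np.radians(45)
def pose(a,s,e,lift):
    """finger pose at arm angle a: s = tip depth past ring plane, e = in-plane offset towards upper bar, lift = vertical"""
    y=C[2]-a; d=np.array([np.cos(y),np.sin(y),0]); k=np.array([0,0,1.])
    z=np.sin(TH)*d-np.cos(TH)*k; x=np.cos(TH)*d+np.sin(TH)*k
    mid=np.array([C[0],C[1],125])-171*d
    return mid+s*z+e*x+lift*k, R.from_matrix(np.c_[x,np.cross(z,x),z]).as_quat()
def st(tag=''):
    s=bot.read_state(); print(tag,round(s['t'],2),s['tcp_pos'].round(1),'F',s['contact_force'].round(1),'w',round(s['width'],1)); return s
E
python3 - <<'E'
from h import *
for p in [(0,-110,0,0),(0,18,0,0),(0,18,10,20),(.262,18,10,20),(.262,-110,0,0)]:
    P,q=pose(*p); j=bot.solve_ik(P,q); print(p,P.round(),None if j is None else np.round(j,2))
bot.move_gripper(0)
bot.move_ptp(*pose(0,-100,0,0)); s=st()
im=bot.camera('wrist'); 
for p in [pose(0,0,27,0)[0],pose(0,0,-27,0)[0],pose(0,0,0,0)[0]]: 
    u=proj('wrist',p,(s['tcp_pos'],s['eef_rot'])); print(u)
    cv2.circle(im:=np.ascontiguousarray(im),tuple(int(round(x)) for x in u),2,(255,0,255),-1)
cv2.imwrite('pics/w1.png',im[...,::-1])
E
```

```text
(0, -110, 0, 0) [509. -23. 203.] None
(0, 18, 0, 0) [598. -40. 112.] None
(0, 18, 10, 20) [605. -41. 139.] None
(0.262, 18, 10, 20) [617.  -3. 139.] None
(0.262, -110, 0, 0) [529.  38. 203.] NoneTraceback (most recent call last):
  File "<stdin>", line 5, in <module>
plant.Unreachable: the arm cannot take that pose within its joint ranges
```

```bash
python3 - <<'E'
import h
from h import *
for th in (15,25,30,35,40,45):
  for fl in (0,1):
    h.TH=np.radians(th); o=[]
    for p in [(0,-100,0,0),(0,-60,0,0),(0,18,0,0),(0,18,10,25),(.262,18,10,25),(.262,-60,0,0),(.262,-100,0,0)]:
        P,q=pose(*p)
        if fl:q=(R.from_quat(q)*R.from_euler('z',np.pi)).as_quat()
        j=bot.solve_ik(P,q); o.append(None if j is None else np.round(j,2).tolist())
    print(th,fl,o)
E
```

```text
15 0 [[0.38, 0.02, -0.54, 0.19, -0.8, 0.89], [0.37, 0.07, -0.58, 0.21, -0.7, 0.87], [0.34, 0.19, -0.66, 0.27, -0.5, 0.83], [0.33, 0.17, -0.59, 0.23, -0.58, 0.88], [0.43, 0.21, -0.59, 0.34, -0.63, 0.44], [0.48, 0.12, -0.57, 0.31, -0.75, 0.44], [0.5, 0.07, -0.52, 0.28, -0.85, 0.45]]
15 1 [[0.38, 0.02, -0.54, 0.19, -0.8, -2.25], [0.37, 0.07, -0.58, 0.21, -0.7, -2.27], [0.34, 0.19, -0.66, 0.27, -0.5, -2.31], [0.33, 0.17, -0.59, 0.23, -0.58, -2.27], [0.43, 0.21, -0.59, 0.34, -0.63, -2.7], [0.48, 0.12, -0.57, 0.31, -0.75, -2.71], [0.5, 0.07, -0.52, 0.28, -0.85, -2.69]]
25 0 [[0.45, -0.1, -0.83, 0.5, -0.54, 0.55], [0.39, -0.02, -0.88, 0.61, -0.41, 0.47], None, [0.26, 0.1, -0.92, 0.86, -0.24, 0.32], [0.38, 0.14, -0.87, 0.93, -0.4, -0.09], [0.52, 0.04, -0.85, 0.73, -0.55, -0.0], [0.59, -0.02, -0.79, 0.63, -0.66, 0.07]]
25 1 [[0.45, -0.1, -0.83, 0.5, -0.54, -2.59], [0.39, -0.02, -0.88, 0.61, -0.41, -2.67], None, [0.26, 0.1, -0.92, 0.86, -0.24, -2.82], None, None, None]
30 0 [[0.4, -0.14, -0.99, 0.81, -0.39, 0.28], None, None, None, [0.22, 0.12, -0.98, 1.45, -0.32, -0.47], [0.47, 0.01, -0.98, 1.07, -0.47, -0.29], [0.59, -0.05, -0.93, 0.87, -0.59, -0.17]]
30 1 [[0.4, -0.14, -0.99, 0.81, -0.39, -2.86], None, None, None, [0.22, 0.12, -0.98, 1.45, -0.32, 2.67], [0.47, 0.01, -0.98, 1.07, -0.47, 2.86], [0.59, -0.05, -0.93, 0.87, -0.59, 2.97]]
35 0 [None, None, None, None, None, None, None]
35 1 [None, None, None, None, None, None, None]
40 0 [None, None, None, None, None, None, None]
40 1 [None, None, None, None, None, None, None]
45 0 [None, None, None, None, None, None, None]
45 1 [None, None, None, None, None, None, None]
```

```bash
python3 - <<'E'
import h
from h import *
def orient(head,th,roll):
    d=np.array([np.cos(head),np.sin(head),0]); k=np.array([0,0,1.])
    z=np.sin(th)*d-np.cos(th)*k; x=np.cos(th)*d+np.sin(th)*k
    return (R.from_matrix(np.c_[x,np.cross(z,x),z])*R.from_euler('z',roll)).as_quat(), z
mid=[pose(a,0,0,0)[0] for a in (0,.262)]
for th in (25,30,35,40,45,50):
  for hd in range(-60,75,10):
    o=[]
    for m in mid:
      for roll in (0,np.pi,):
        q,z=orient(np.radians(hd),np.radians(th),roll)
        js=[bot.solve_ik(m+s*z+[0,0,l],q) for s,l in((-60,0),(18,0),(18,30))]
        o.append(''.join('.' if j is None else 'X' for j in js)); jj=js[1] if js[1] is not None else None
        if jj is not None: last=np.round(jj,2)
    if any('X' in k for k in o): print(th,hd,o,last if any(k=='XXX' for k in o) else '')
E
```

```text
25 -60 ['XXX', 'XXX', 'XXX', 'XXX'] [ 0.53  0.28 -0.73  0.72 -0.7   2.55]
25 -50 ['XXX', 'XXX', 'XXX', 'XXX'] [ 0.49  0.24 -0.8   0.83 -0.59  2.63]
25 -40 ['XXX', 'XXX', 'XXX', 'XXX'] [ 0.43  0.21 -0.87  0.96 -0.48  2.71]
25 -30 ['XXX', '.XX', 'XXX', '.XX'] [ 0.35  0.18 -0.93  1.12 -0.37  2.8 ]
25 -20 ['XXX', 'XX.', 'XXX', '.X.'] [ 0.24  0.16 -0.98  1.3  -0.24  2.88]
25 -10 ['X.X', 'X.X', 'XXX', 'XXX'] [ 0.07  0.14 -1.    1.56 -0.1   2.92]
25 0 ['X.X', 'X.X', 'X.X', 'X.X'] 
25 10 ['XXX', 'XXX', 'XXX', 'XXX'] [ 0.35  0.15 -0.84  0.46 -0.16 -2.18]
25 20 ['XXX', 'XXX', 'XXX', 'XXX'] [ 0.33  0.17 -0.64 -0.03 -0.32 -1.53]
25 30 ['XXX', 'XXX', 'XXX', 'XXX'] [ 0.25  0.19 -0.51 -0.26 -0.46 -1.09]
25 40 ['XXX', 'XXX', 'XXX', 'XXX'] [ 0.18  0.22 -0.42 -0.39 -0.58 -0.76]
25 50 ['XXX', 'XXX', 'XXX', 'XXX'] [ 0.12  0.25 -0.35 -0.46 -0.7  -0.51]
25 60 ['XXX', 'XXX', 'XXX', 'XXX'] [ 0.08  0.28 -0.28 -0.5  -0.81 -0.29]
25 70 ['...', 'XXX', 'XXX', 'XXX'] [ 0.05  0.32 -0.22 -0.51 -0.92 -0.11]
30 -60 ['XXX', 'XXX', 'XXX', 'XXX'] [ 0.54  0.29 -0.79  0.88 -0.71  2.38]
30 -50 ['XXX', 'XXX', 'XXX', 'XXX'] 
[... 2561 characters left out ...]
.34]
50 -60 ['XXX', 'XXX', 'XXX', 'XXX'] [ 0.58  0.38 -0.93  1.31 -0.91  1.9 ]
50 -50 ['...', '...', 'X..', 'X..'] 
50 -20 ['XXX', 'XXX', '...', '...'] [-0.44  0.18 -0.97 -2.99 -0.45  1.49]
50 -10 ['.X.', '.X.', '.X.', '.X.'] 
50 10 ['..X', '.XX', '...', '.X.'] 
50 20 ['.X.', 'XXX', 'X.X', 'XXX'] [-0.14  0.17 -0.5  -1.35 -0.37  0.09]
50 30 ['.X.', 'XXX', '.X.', 'XXX'] [-0.21  0.21 -0.45 -1.28 -0.56  0.18]
50 40 ['XXX', 'XXX', 'XXX', 'XXX'] [-0.25  0.27 -0.38 -1.2  -0.73  0.25]
50 50 ['XXX', 'XXX', 'XXX', 'XXX'] [-0.28  0.32 -0.31 -1.12 -0.89  0.31]
50 60 ['XXX', 'XXX', 'XXX', 'XXX'] [-0.28  0.38 -0.23 -1.05 -1.03  0.37]
50 70 ['XXX', 'XXX', 'XXX', 'XXX'] [-0.28  0.44 -0.14 -0.98 -1.16  0.43]
```

```bash
python3 - <<'E'
import h
from h import *
for th in (46,48,50,52,55,58,61,65):
  h.TH=np.radians(th)
  for a_off in (-10,-5,0,5,10,15):
    o=[]
    for a in (0,.262):
      for roll in (0,np.pi):
        for s,e,l in((-90,0,0),(-40,0,0),(18,0,0),(18,8,25)):
          P,q=pose(a,s,e,l); 
          r=R.from_euler('z',a_off,degrees=True); z=R.from_quat(q).apply([0,0,1])
          q2=(r*R.from_quat(q)*R.from_euler('z',roll)).as_quat(); P2=P-s*z+s*r.apply(z)
          j=bot.solve_ik(P2,q2); o.append('.' if j is None else 'X'); 
          if j is not None:last=np.round(j,2).tolist()
      o.append(' ')
    if 'X' in o: print(th,a_off,''.join(o),last)
E
```

```text
46 -10 ..XX..XX ........  [-0.4, 0.08, -0.8, -2.84, -0.11, 1.3]
46 10 ........ ..X...X.  [-0.34, 0.16, -0.86, -2.92, -0.26, 1.41]
48 -10 .XXX.XXX ........  [-0.42, 0.09, -0.86, -2.93, -0.22, 1.4]
48 -5 ..X...X. ........  [-0.41, 0.14, -0.77, -2.57, -0.2, 1.1]
48 10 ........ .XXX.XXX  [-0.34, 0.1, -0.81, -2.85, -0.19, 1.34]
48 15 ........ ..X...X.  [-0.31, 0.15, -0.71, -2.48, -0.15, 1.0]
50 -10 .XXX.XXX ........  [-0.42, 0.1, -0.91, -2.97, -0.31, 1.45]
50 -5 ..X...X. ........  [-0.45, 0.16, -0.85, -2.68, -0.33, 1.25]
50 0 ..X...X. ........  [-0.34, 0.13, -0.67, -2.22, -0.16, 0.76]
50 10 ........ .XXX.XXX  [-0.35, 0.11, -0.86, -2.91, -0.29, 1.41]
50 15 ......X. ..X...X.  [-0.37, 0.17, -0.8, -2.64, -0.3, 1.21]
52 -10 XXXXXXXX ........  [-0.43, 0.11, -0.94, -2.99, -0.4, 1.48]
52 -5 .XXX.XXX ........  [-0.42, 0.09, -0.79, -2.59, -0.24, 1.13]
52 0 ..X...X. ........  [-0.45, 0.16, -0.77, -2.42, -0.32, 1.04]
52 5 ..X...X. ........  [-0.35, 0.14, -0.65, -2.08, -0.23, 0.68]
52 10 ..X...X. XXXXXXXX  [-0.36, 0.13, -0.91, -2.95, -0.38, 1.45]
52 15 ..XX..XX .XXX.XXX  [-0.33, 0.1, -0.74, -2.53, -0.
[... 611 characters left out ...]
...X...X  [-0.37, 0.19, -1.01, -3.0, -0.64, 1.51]
58 15 XXXXXXXX XXXXXXXX  [-0.42, 0.17, -0.91, -2.74, -0.54, 1.35]
61 -5 ...X...X ........  [-0.52, 0.2, -1.01, -2.8, -0.72, 1.44]
61 0 XXXXXXXX ........  [-0.55, 0.18, -0.91, -2.58, -0.64, 1.29]
61 5 XXXXXXXX ........  [-0.55, 0.16, -0.82, -2.36, -0.58, 1.11]
61 10 XXXXXXXX ........  [-0.53, 0.15, -0.74, -2.16, -0.55, 0.93]
61 15 XXXXXXXX ...X...X  [-0.44, 0.21, -0.97, -2.78, -0.7, 1.42]
65 0 ...X...X ........  [-0.6, 0.27, -1.0, -2.63, -0.86, 1.41]
65 5 X.XXX.XX ........  [-0.62, 0.24, -0.91, -2.44, -0.79, 1.28]
65 10 XXXXXXXX ........  [-0.62, 0.22, -0.83, -2.27, -0.75, 1.14]
65 15 XXXXXXXX ........  [-0.61, 0.22, -0.76, -2.11, -0.74, 1.01]
```

```bash
cat >> h.py <<'E'
TH=np.radians(58); HEAD=np.radians(-8)
def pose(a,s,e,lift):
    y=C[2]-a; d0=np.array([np.cos(y),np.sin(y),0]); d=np.array([np.cos(HEAD),np.sin(HEAD),0]); k=np.array([0,0,1.])
    z=np.sin(TH)*d-np.cos(TH)*k; x=np.cos(TH)*d+np.sin(TH)*k
    mid=np.array([C[0],C[1],125])-171*d0
    return mid+s*z+e*x+lift*k, R.from_matrix(np.c_[x,np.cross(z,x),z]).as_quat()
E
python3 - <<'E'
from h import *
for p in [(0,-90,0,0),(0,-40,0,0),(0,24,0,0),(0,24,8,0),(0,24,8,25),(.13,24,8,25),(.28,24,8,25),(.262,24,0,0),(.262,-40,0,0),(.262,-90,0,0)]:
    P,q=pose(*p); j=bot.solve_ik(P,q); print(p,P.round(),None if j is None else np.round(j,2))
print(bot.read_state()['t'])
J=bot.solve_ik(*pose(0,-90,0,0))
if J is not None:
    bot.move_gripper(0)
    j0=np.array(bot.read_state()['joint_pos']); j0[1]-=.6; bot.move_joints(j0); st('up')
    j1=np.array(J); j1[1]-=.45; bot.move_joints(j1); st('over')
    bot.move_ptp(*pose(0,-90,0,0)); s=st('pre'); print(s['joint_pos'].round(2))
    im=np.ascontiguousarray(bot.camera('wrist'))
    for p in [(0,0,0,0)]:
        m=pose(0,0,0,0)[0]; D=np.array([np.cos(C[2]),np.sin(C[2]),0])
        for v in (-1,0,1):
            u=proj('wrist',m+v*19*(D+[0,0,1]),(s['tcp_pos'],s['eef_rot'])); print(u.round(1)); cv2.circle(im,tuple(int(round(x)) for x in u),2,(255,0,255),-1)
    cv2.imwrite('pics/w1.png',im[...,::-1])
E
```

```text
(0, -90, 0, 0) [510. -27. 173.] [-0.36 -0.14 -0.81 -2.03 -0.21 -2.55]
(0, -40, 0, 0) [552. -33. 146.] [-0.53  0.04 -0.87 -2.31 -0.45 -2.13]
(0, 24, 0, 0) [606. -40. 112.] [-0.56  0.26 -0.89 -2.53 -0.64 -1.85]
(0, 24, 8, 0) [610. -41. 119.] [-0.54  0.23 -0.87 -2.51 -0.6  -1.89]
(0, 24, 8, 25) [610. -41. 144.] [-0.5   0.14 -0.8  -2.41 -0.46 -2.05]
(0.13, 24, 8, 25) [616. -19. 144.] [-0.46  0.16 -0.83 -2.52 -0.49 -1.95]
(0.28, 24, 8, 25) [625.   5. 144.] [-0.42  0.18 -0.87 -2.66 -0.52 -1.85]
(0.262, 24, 0, 0) [620.   2. 112.] [-0.45  0.29 -0.94 -2.72 -0.69 -1.73]
(0.262, -40, 0, 0) [566.  10. 146.] [-0.47  0.08 -0.95 -2.56 -0.52 -1.91]
(0.262, -90, 0, 0) [524.  16. 173.] [-0.39 -0.11 -0.89 -2.34 -0.29 -2.21]
1.525
up 3.17 [184.1 521.8 584.9] F [ 0.   1.  -1.5] w 0.6
over 5.4 [475.9 -13.  387. ] F [-0.  -0.2  0.3] w 0.3
pre 6.25 [510.5 -26.3 173.3] F [ 0.  -0.   0.6] w 0.5
[-0.36 -0.14 -0.81 -2.03 -0.21 -2.55]
[252.1 224.8]
[252.9 197.2]
[253.7 169.2]
```

View pics/w1.png

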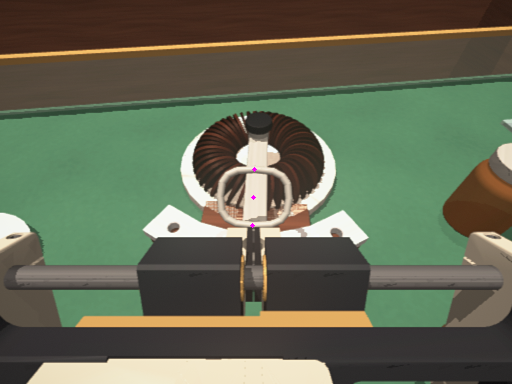

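The wrist view confirms the prediction: the upper bar is at (254,169) and the ring is centred near column 255. The finger shape isn't clear in it, so I'll check with the scene camera.

```bash
python3 - <<'E'
from h import *
im=bot.camera('scene'); s=st()
print(proj('scene',s['tcp_pos']))
cv2.imwrite('pics/s1.png',cv2.resize(im[90:260,170:330],None,fx=3.5,fy=3.5,interpolation=cv2.INTER_CUBIC)[...,::-1])
E
```

```text
6.35 [510.5 -26.5 174.3] F [ 0.2 -0.5 -0.5] w 0.1
[260.17336979 150.59087381]
```

View pics/s1.png

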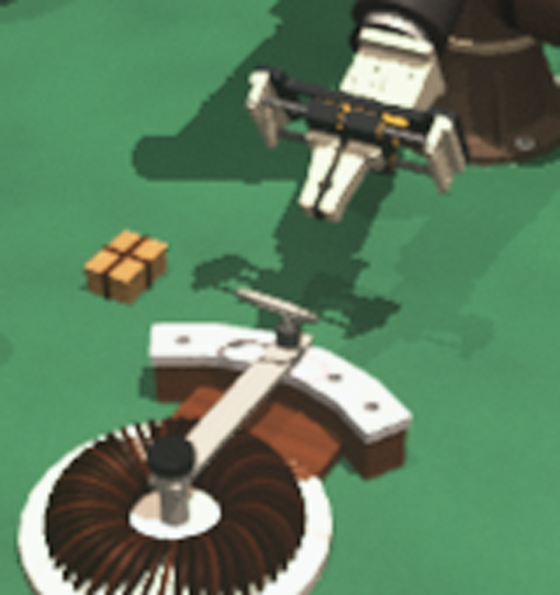

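The two fingers taper to one tip at crop (315,212), as projected, and the ring is clear ahead of it. Now I'll insert, lifting step by step with force checks.

```bash
python3 - <<'E'
from h import *
bot.line_to(pose(0,-25,0,0)[0],80); st('near')
bot.line_to(pose(0,24,0,0)[0],40); s=st('in')
f0=s['contact_force']
if np.linalg.norm(f0)<5:
    bot.line_to(pose(0,24,6,0)[0],40); st('e6')
    for l in (4,8,12,16,20):
        bot.line_to(pose(0,24,6,l)[0],20); s=st(l)
        if np.linalg.norm(s['contact_force'])>18: break
    im=bot.camera('scene'); cv2.imwrite('pics/s2.png',cv2.resize(im[130:230,195:325],None,fx=5,fy=5,interpolation=cv2.INTER_CUBIC)[...,::-1])
E
```

```text
near 7.32 [564.7 -34.3 139. ] F [-0.1 -0.1 -0.9] w 0.4
in 8.69 [605.9 -40.  112.5] F [-0.7  0.5 -0.3] w 0.6
e6 8.99 [609.4 -40.5 118.2] F [ 0.6  0.1 -0.2] w 0.1
4 9.34 [609.2 -40.5 121.7] F [ 0.1 -0.7  0.5] w 0.3
8 9.69 [608.3 -40.3 124.5] F [-1.5 -0.4 -5.5] w 0.6
12 10.04 [608.5 -40.2 129. ] F [-2.6 -0.8 -5.8] w 0.4
16 10.39 [608.7 -40.3 133.2] F [-4.9 -0.1 -5.9] w 0.5
20 10.74 [608.7 -40.3 137.2] F [-5.9 -0.4 -8. ] w 0.3
```

View pics/s2.png

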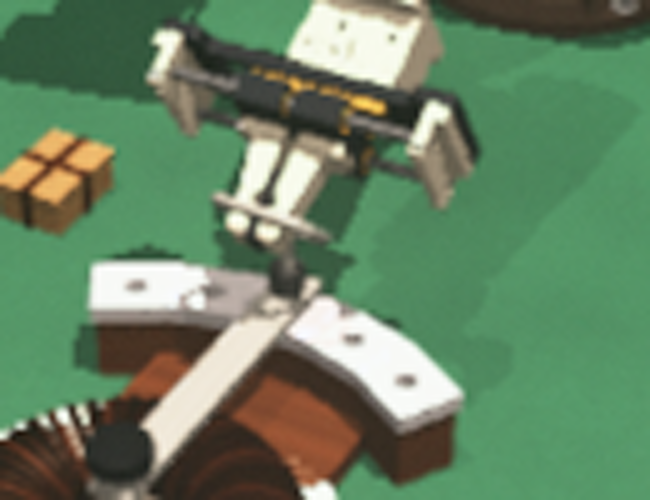

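The fingers are under the upper bar, with the bar at crop (270,215), and the force rises like the spring, so the pin is about 13 mm up. I'll lift a little more and swing.

```bash
python3 - <<'E'
from h import *
bot.line_to(pose(0,24,6,23)[0],20); bot.pause(.3); st('up')
for i in range(1,7):
    bot.line_to(pose(.262*i/6,24,6,23)[0],35); s=st(i)
bot.pause(.2); st()
im=bot.camera('top'); I=np.ascontiguousarray(im[95:225,210:330]); I=cv2.resize(I,None,fx=4.5,fy=4.5,interpolation=cv2.INTER_CUBIC)
def m(r,z,a,col):
    t=C[2]+np.pi-a; u=(proj('top',[C[0]+r*np.cos(t),C[1]+r*np.sin(t),z])-[210,95])*4.5
    cv2.circle(I,tuple(int(round(x)) for x in u),3,col,-1)
for r in (100,125): m(r,72,.262,(255,0,255))
cv2.imwrite('pics/t2.png',I[...,::-1])
E
```

```text
up 11.39 [608.7 -40.4 140.2] F [-5.9  1.3 -7.6] w 0.2
1 11.76 [609.8 -32.7 139.8] F [-5.8  1.8 -7.5] w 0.6
2 12.12 [611.2 -25.2 139.4] F [-8.4  2.3 -7.4] w 0.2
3 12.49 [613.  -17.8 139.1] F [-8.2  2.  -6.5] w 0.3
4 12.86 [615.1 -10.5 138.8] F [-9.3  3.  -7.2] w 0.5
5 13.22 [617.6  -3.3 138.6] F [-10.2   3.9  -7.1] w 0.7
6 13.59 [620.4   3.8 138.4] F [-10.4   4.   -8. ] w 0.3
 13.79 [620.3   3.7 138.4] F [-10.7   4.9  -7.1] w 0.5
```

View pics/t2.png

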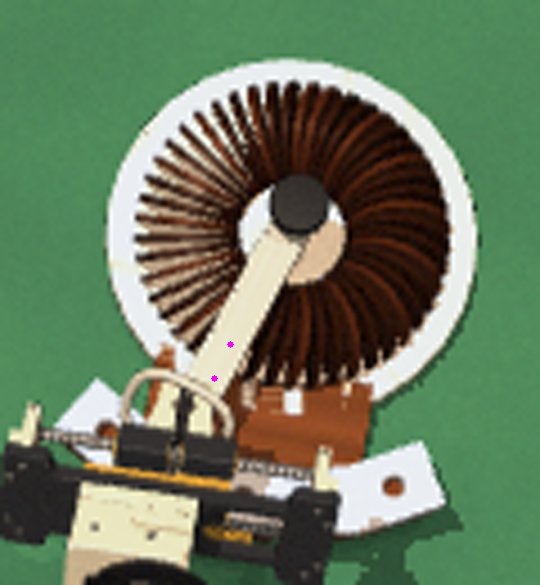

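The arm is a little past the target: its centre line lies about 5 px left of my markers at crop (230,345) and (214,378). I'll measure the angle from the image.

```bash
cat >> h.py <<'E'
def arm_angle():
    """arm angle from top view: transverse cream-colour profile at several radii"""
    im=cv2.cvtColor(bot.camera('top'),cv2.COLOR_RGB2GRAY).astype(np.float32); out=[]
    aa=np.arange(-.25,.65,.004)
    for r in (55,65,75,85,95,105,115):
        uv=[proj('top',[C[0]+r*np.cos(C[2]+np.pi-a),C[1]+r*np.sin(C[2]+np.pi-a),72]) for a in aa]
        uv=np.float32(uv); g=cv2.remap(im,uv[:,0].copy()[None],uv[:,1].copy()[None],cv2.INTER_LINEAR)[0]
        w=int(round(2*np.arctan(14/r)/.004)); k=np.r_[-np.ones(w//4),np.ones(w)*.5,-np.ones(w//4)]
        sc=np.correlate(g,k,'same'); out.append(aa[sc.argmax()])
    print('arm',np.round(out,3),np.median(out).round(3)); return np.median(out)
E
python3 - <<'E'
from h import *
arm_angle(); 
import plant
im=cv2.cvtColor(cv2.imread('pics/top0.png'),cv2.COLOR_BGR2RGB)
class B:
    camera=staticmethod(lambda n:im); get_calibration=staticmethod(bot.get_calibration)
import h; h.bot=B; arm_angle()
E
```

```text
arm [0.306 0.314 0.302 0.31  0.294 0.286 0.302] 0.302Traceback (most recent call last):
  File "<stdin>", line 7, in <module>
  File "h.py", line 37, in arm_angle
    uv=[proj('top',[C[0]+r*np.cos(C[2]+np.pi-a),C[1]+r*np.sin(C[2]+np.pi-a),72]) for a in aa]
        ~~~~^^^^^^^^^^^^^^^^^^^^^^^^^^^^^^^^^^^^^^^^^^^^^^^^^^^^^^^^^^^^^^^^^^^^
  File "h.py", line 12, in proj
    c=bot.get_calibration(name)
ValueError: time passes only in moves, steps and waits
```

```bash
python3 - <<'E'
import h
from h import *
real=bot; cal=dict(bot.get_calibration('top'))
im=cv2.cvtColor(cv2.imread('pics/top0.png'),cv2.COLOR_BGR2RGB)
class B:
    def camera(self,n): return im
    def get_calibration(self,n): return cal
h.bot=B(); b=arm_angle(); h.bot=real
cmd=.262
for i in range(5):
    a=arm_angle()-b
    if abs(a-.262)<.008: break
    cmd-=np.clip(a-.262,-.03,.03); bot.line_to(pose(cmd,24,6,23)[0],20); bot.pause(.1); st(round(cmd,3))
E
```

```text
arm [0.018 0.01  0.014 0.014 0.006 0.018 0.01 ] 0.014
arm [0.306 0.314 0.302 0.31  0.294 0.286 0.302] 0.302
0.236 14.42 [ 6.186e+02 -6.000e-01  1.385e+02] F [-10.5   3.3  -6.7] w 0.7
arm [0.282 0.278 0.282 0.27  0.266 0.274 0.278] 0.278
```

```bash
python3 - <<'E'
from h import *
for l in (18,14,11,8,5,2):
    bot.line_to(pose(.236,24,6,l)[0],25); st(l)
    if l in(14,8,2): arm_angle()
im=bot.camera('scene'); cv2.imwrite('pics/s3.png',cv2.resize(im[130:230,195:325],None,fx=5,fy=5,interpolation=cv2.INTER_CUBIC)[...,::-1])
E
```

```text
18 14.82 [ 6.187e+02 -6.000e-01  1.335e+02] F [-10.8   3.4  -6.4] w 0.2
14 15.12 [ 6.187e+02 -5.000e-01  1.296e+02] F [-10.9   4.2  -6. ] w 0.4
arm [0.286 0.278 0.282 0.274 0.27  0.274 0.278] 0.278
11 15.44 [ 6.188e+02 -4.000e-01  1.267e+02] F [-11.8   3.7  -5.4] w 0.3
8 15.71 [ 6.188e+02 -4.000e-01  1.238e+02] F [-10.6   5.1  -5. ] w 0.7
arm [0.286 0.278 0.282 0.274 0.27  0.274 0.278] 0.278
5 16.02 [620.1  -0.9 122.1] F [-9.3  3.9 -4.8] w 0.2
2 16.29 [621.6  -1.7 120.5] F [-6.1  2.9 -2.3] w 0.4
arm [0.278 0.274 0.278 0.27  0.266 0.27  0.278] 0.274
```

View pics/s3.png

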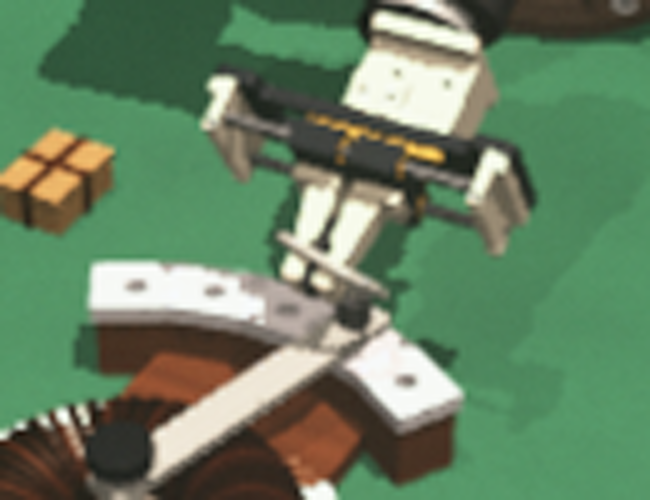

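The pin is at the new hole at crop (355,310), with the middle hole free at (287,310). I'll finish lowering, free the finger in the opening and look again.

```bash
python3 - <<'E'
from h import *
for e,l in ((6,-1),(3,-2),(0,-2)):
    bot.line_to(pose(.245,24,e,l)[0],25); st((e,l))
arm_angle()
im=bot.camera('scene'); cv2.imwrite('pics/s4.png',cv2.resize(im[130:230,195:325],None,fx=5,fy=5,interpolation=cv2.INTER_CUBIC)[...,::-1])
E
```

```text
(6, -1) 16.68 [623.6  -1.3 118.5] F [ 0.7  0.1 -0.8] w 0.4
(3, -2) 16.98 [620.2  -0.7 113. ] F [ 0.1 -0.8  0.9] w 0.3
(0, -2) 17.25 [ 6.182e+02 -2.000e-01  1.100e+02] F [-0.2  0.6  0.3] w 0.1
arm [0.278 0.274 0.278 0.27  0.266 0.27  0.274] 0.274
```

View pics/s4.png

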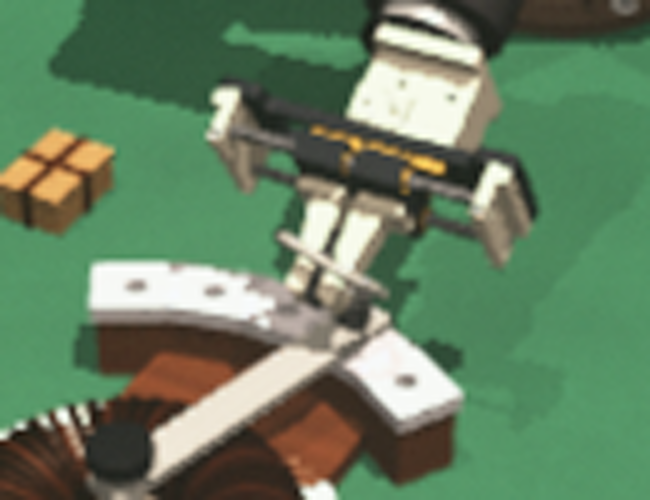

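The finger is free of the ring (force about zero) and the arm reads 0.26 rad. I'll withdraw along the finger axis and check the ring height.

```bash
python3 - <<'E'
from h import *
bot.line_to(pose(.245,-40,0,-2)[0],60); st()
bot.line_to(pose(.245,-90,0,0)[0],100); st()
a=arm_angle(); im=np.ascontiguousarray(bot.camera('scene')); I=cv2.resize(im[130:230,195:325],None,fx=5,fy=5,interpolation=cv2.INTER_CUBIC)
for dz,col in ((0,(255,0,255)),(10,(0,0,255))):
    t=C[2]+np.pi-.262; u=(proj('scene',[C[0]+152*np.cos(t),C[1]+152*np.sin(t),144+dz])-[195,130])*5; cv2.circle(I,tuple(int(round(x)) for x in u),3,col,-1)
cv2.imwrite('pics/s5.png',I[...,::-1])
E
```

```text
18.57 [564.8   7.3 144. ] F [-0.   0.8  1. ] w 0.4
 19.23 [522.9  13.7 172.7] F [0.1 0.7 0.4] w 0.6
arm [0.278 0.274 0.278 0.27  0.266 0.27  0.278] 0.274
```

View pics/s5.png

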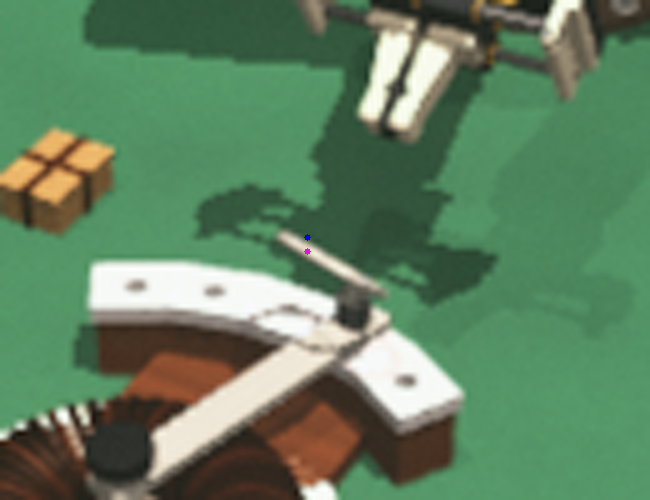

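The ring lies on the predicted line for a home pin: at column 307 the bar is at row 250, and the marker is at 251. If the pin were still riding on the plate, the bar would be 13 px higher. The objects are undisturbed, so I'm handing in.

```bash
python3 -c "
from plant import bot
print(bot.close_job())"
```

```text
the job is handed in; nothing more can be done
None
```

I moved the guide arm one hole towards the serving plate (+y, about 0.26 rad measured), the pin looks fully home in the camera view, and I handed the job in at about 19 s; no verdict came back.

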